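Find the heavy side of a glass-grinding wheel

ROBOT

A 7-joint arm with a two-finger parallel gripper is mounted at the origin on the work surface. World frame = base frame: x ahead of the robot, y to its left, z up, the work surface at z = 0. Lengths are in m, angles in degrees, forces in N, time in s.
With the tool pointing down it reaches from about 0.4 to 0.925 m from the base axis. Payload 4.1 kg.
Tool frame: the origin (TCP) lies at the very end of the fingers, on their centre line; the grasp point (between the pads) lies bot.grip_point_offset behind it (bot.grip_point_offset is the distance from the TCP to the grasp point, in m); z points along the fingers, y is the line along which they close (so a half turn about z gives the same grasp; the last joint's range is limited). The gripper opens to 85 mm and grips with 20 to 120 N. Pads are 22 mm wide; open, the fingers measure 114 mm over their backs; the gripper's body (76 mm by 85 mm) begins 54 mm behind the grasp point. The pads swing forward as they close: fully open they stand 13 mm farther back than shut.
Start: joints at [70.474, 22.827, 2.584, 88.041, -1.071, 69.15, -2.905], TCP at [0.156, -0.631, 0.231] pointing down, gripper open.
Joint ranges: [-161.44, 161.44], [-28.35, 127.94], [-78.24, 83.42], [0, 140.83], [-78.03, 258.03], [13.02, 114.36], [-168.23, 168.23]. Speed limits (degrees/s): [147.25, 147.25, 180, 180, 180, 180, 180].

INTERFACE

Orientations are given as [roll, pitch, yaw] about the fixed x, y, z axes, in that order (R = Rz(yaw) Ry(pitch) Rx(roll)).
In Python, from rig import bot gives the robot as it stands.
- The arm moves only by the tool move_arm, never from a script. Its argument "rows" is a list of rows, each a list of 3 entries, a list of its own where there are three numbers: the shift along the tool's x, y, z normalised to -1 to 1, where 1 is 0.02 m, then the turn about the tool's z normalised to -1 to 1, where 1 is 5 degrees, then the gripper command: -1 is shut, 1 is fully open, values between are in proportion. A call has 1 to 8 rows; each row shifts and turns the commanded pose from where the row before left it, along the tool's axes as they then stand; what a row does not reach is not made up. A row lasts 1/12 s, in which the tool goes at most 41.7 mm and 7.16 degrees, less where a joint would pass 70% of its speed; a pose out of reach is approached as far as the arm can. A call with a number of a shift or a turn outside -1 to 1 is refused whole. A call with a gripper value outside its range is refused whole. The fingers move at their own pace and stop on an object; "grip_force" is the grip in N (left out, the last holds). Time passes only in rows, so rows that do not move let the fingers close. It gives the time, the measured TCP pose, the force, the opening and the grip force at its end, in the units of the state.
- bot.read_state(): the state, without advancing time (a new reading comes with each control period).
- bot.snapshot(name): name is "side" or "top" or "wrist"; returns the picture (384x512x3 uint8, red, green, blue); there is no depth.
- bot.camera_params(name): a dict with "fx", "fy", "cx", "cy" (pixels), "T" (4x4, takes a point from camera to world coordinates); the wrist camera has in their place "hand_eye" (4x4, takes a point from camera to tool coordinates, whose origin is the TCP and whose axes are the flange's). Camera axes: x right, y up, looking along -z (the intrinsics and any distortion apply to the point x, -y, -z); pixel columns grow to the right and rows downward; lengths in m; the calibration is good to about 2 mm. A picture is of the moment at which its call begins: read the wrist's pose just before it. camera_params takes no time and is no camera call.
- bot.close_job(): hands the job in; it is judged then, once.
The state is a dict: "t": time; "joints": joint angles; "qd": joint speeds; "joint_torque": joint torques, N m; "tool_pos": TCP position; "eef_rot": TCP orientation; "force": force on the tool from outside, world axes, zero at the start; "torque": the same for the moment, N m; "finger_gap": finger opening in m; "grasp_force": force on a finger pad.
Only numpy, scipy, OpenCV 4.12 (cv2) and the standard library are available. Lean on these libraries where they do the work, as an engineer would, in place of code of your own. Each camera call takes 0.05 s, during which the arm holds its last target. There are 200 camera calls.

TASK

The wheel of the hand-cranked glass grinder has a heavy side that cannot be seen. Turn the wheel by its crank handle, at least half a turn, and feel from the pull where the heavy side is; then bring the heavy side straight down, so that a trim weight can go on at the top, and finish while still gripping the crank handle there, at rest. Leave the oil bottle, the coffee cup and the dressing stone where they stand.

Things in the scene. Friction and masses are not known exactly. Their poses are not given: they have to be found in the camera images.
- grinder: Grey stand bolted to the bench: base plate 170 x 150 x 22 mm and an upright 56 mm wide, 200 mm tall, that carries the wheel on one side. Origin on the bench straight below point axle; z up. Its y axis runs along the level axle: the upright is on the +y side (y = 56 to 112 mm), the crank handle sticks out on the -y side. x is level, square to the axle.
- axle (a point): Fixed point on the wheel's axle, 165 mm above the bench, axes as grinder. The wheel, a grey disc with steel cheeks, is 150 mm in diameter, at y = 3 to 43 mm from here; the crank bar and hub in front of it reach to y = -11 mm.
- handle (a point): Centre of the wooden crank handle, a cylinder 20 mm in diameter, 44 mm long, parallel to the axle, spinning freely on its pin, so a gripper can keep its orientation while carrying it round. It runs on a circle of 55 mm radius about the axle in the plane y = -65 mm from point axle, spans y = -43 to -87 mm (pin to -92), and can be gripped from above anywhere on the circle.
- wheel (a joint): Angle of the wheel (rad), no end stops, any value at the start. 0 = crank handle straight above the axle; positive turns it from the top towards the grinder's +x: the handle is 55 mm * (sin, cos) along (+x, +z) from the axle. Stiff bearing: a steady 0.24 N m (4.4 N at the handle) of rubbing either way; the wheel stays where it is left.
- hub (a point): Point on the axle at mid wheel (y = 23 mm). A hidden 0.3 to 0.45 kg slug in the wheel, 46 mm from the axle, adds 2.4 to 3.7 N at the handle when level with the axle: turning is hardest while it rises past there, easiest while it sinks past there, rubbing alone at top or bottom. Its place relative to the crank differs every time; no reading shows it. All else is balanced.
- oil_bottle: Bystander: white oil bottle with a red spout, 52 mm in diameter, 160 mm tall. Origin at the centre of its underside.
- coffee_cup: Bystander: brown paper coffee cup with a white lid, 84 mm in diameter, 112 mm tall. Origin at the centre of its underside.
- dressing_stone: Bystander: brick-red dressing stone, 100 x 35 x 25 mm, lying flat. Origin at the centre of its underside.

How it is judged:
By the outcome, as a careful person would: the job done as asked, in the order asked, and still so for the second after the job is handed in, while the arm keeps its last pose, push and grip.
It also fails if it takes over 61 s, if anything falls off the work surface, if the arm or the gripper's body presses on something with over 40 N, if the wrist force passes 120 N, or if a joint passes its speed limit or range.

## Working session

There is one attempt and no reset: what is moved stays moved. The work goes in short steps, Python scripts to look and compute and a tool call to move; the robot and the scene stay as the last step left them, time stands still between calls to the robot, and variables do not carry over. Pictures are saved under pics/ and viewed, at most 10 in all, crops included, and the job is handed in when it is done.

Besides the shell and the picture viewer there is one more tool, called after "Request:" as a command line: name --argument value ..., lists and objects as JSON in quotes. move_arm: Moves the arm, as the interface text tells. Its arguments: {"type":"object","properties":{"rows":{"type":"array","items":{"type":"array"}},"grip_force":{"type":"number"}},"required":["rows"]}

```bash
ls; mkdir -p pics; python3 - <<'E'
from rig import bot
import cv2,numpy as np
for n in ("side","top","wrist"):
    cv2.imwrite(f"pics/{n}0.png",bot.snapshot(n)[:,:,::-1])
    p=bot.camera_params(n); print(n,{k:np.round(v,4).tolist() if not isinstance(v,str) else v for k,v in p.items()})
print(bot.read_state(),bot.grip_point_offset)
E
```

```text
pics
side {'fx': 493.3438, 'fy': 493.3438, 'cx': 254.4158, 'cy': 188.9592, 'T': [[-0.975, 0.1687, -0.1446, 0.4452], [-0.2217, -0.6977, 0.6812, 0.8406], [0.0141, 0.6962, 0.7177, 0.9999], [0.0, 0.0, 0.0, 1.0]]}
top {'fx': 459.634, 'fy': 459.634, 'cx': 251.2001, 'cy': 189.2995, 'T': [[-0.0214, 0.9808, -0.1938, 0.3854], [-0.9993, -0.0266, -0.0246, 0.0324], [-0.0293, 0.1931, 0.9807, 1.1722], [0.0, 0.0, 0.0, 1.0]]}
wrist {'fx': 268.8878, 'fy': 268.8878, 'cx': 254.8469, 'cy': 187.1077, 'hand_eye': [[0.0009, 0.9558, 0.294, 0.075], [1.0, -0.0009, -0.0001, 0.0011], [0.0002, 0.294, -0.9558, -0.1432], [0.0, 0.0, 0.0, 1.0]]}
{'t': 0.15, 'joints': array([70.47669394, 22.86304863,  2.58155821, 88.09760973, -1.07069506,
       69.14833639, -2.90350988]), 'qd': array([-0.06688195, -0.13841677,  0.0936145 , -0.19850783, -0.08087501,
       -0.05050673,  0.06838537]), 'joint_torque': array([ 2.91129581e-03, -4.75559735e+01,  1.36748672e+00, -2.54513025e+01,
        1.18144043e-02,  6.50245085e-03,  7.27858179e-06]), 'tool_pos': array([ 0.15551004, -0.63063508,  0.23049257]), 'eef_rot': array([-1.79915430e+02,  7.01966651e-03,  1.38581817e+01]), 'force': array([ 0.34206639,  1.08183351, -0.28578672]), 'torque': array([0.00380904, 0.01799275, 0.02406717]), 'grasp_force': 0.0, 'finger_gap': 0.0852575799070927} 0.0187
```

View pics/side0.png

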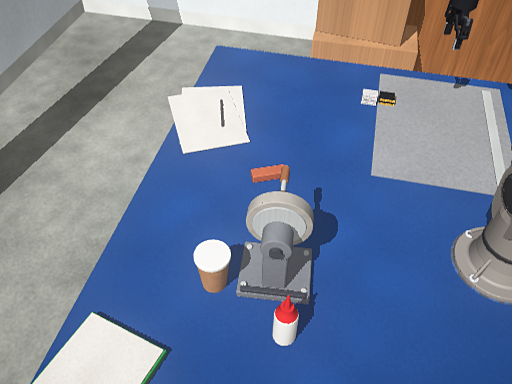

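View pics/top0.png

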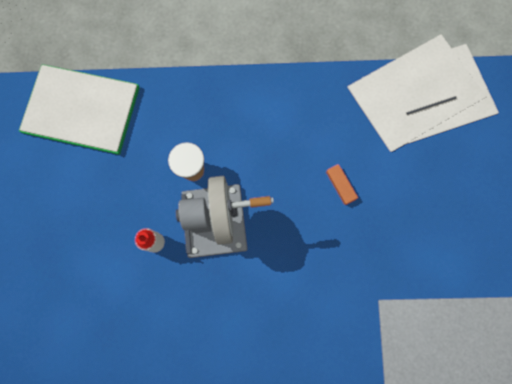

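Side: cup at (212,265), bottle (286,320), grinder wheel (280,217), handle near (285,172) with the stone behind it. Top: grinder plate around (215,222), handle (261,202), stone (342,184), cup (187,160), bottle (149,240).

```bash
python3 - <<'E'
import cv2,numpy as np
a=cv2.imread("pics/top0.png")[140:270,130:290]; b=cv2.imread("pics/side0.png")[150:310,190:330]
a=cv2.resize(a,None,fx=5,fy=4.6,interpolation=cv2.INTER_CUBIC)
a=cv2.resize(cv2.imread("pics/top0.png")[150:265,130:280],None,fx=5,fy=5,interpolation=cv2.INTER_CUBIC)
b=cv2.resize(b,None,fx=3.75,fy=3.75,interpolation=cv2.INTER_CUBIC)
cv2.imwrite("pics/topc.png",a);cv2.imwrite("pics/sidec.png",b)
E
```

```text
(no output)
```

View pics/topc.png

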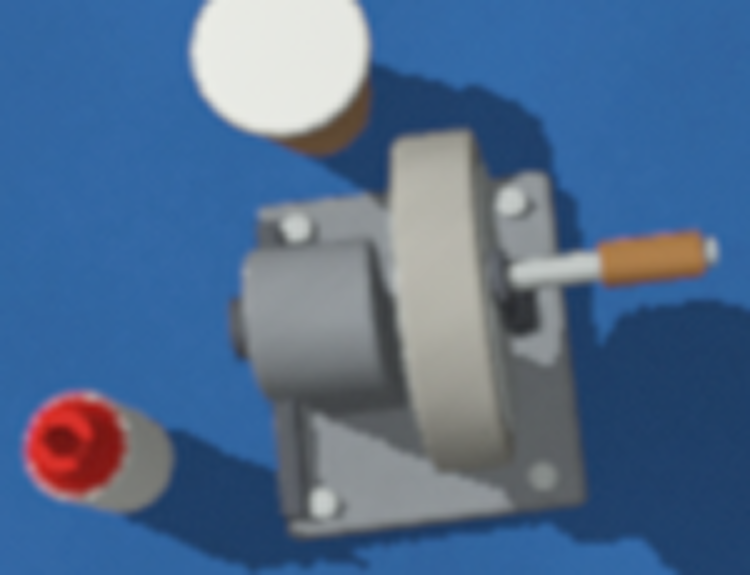

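View pics/sidec.png

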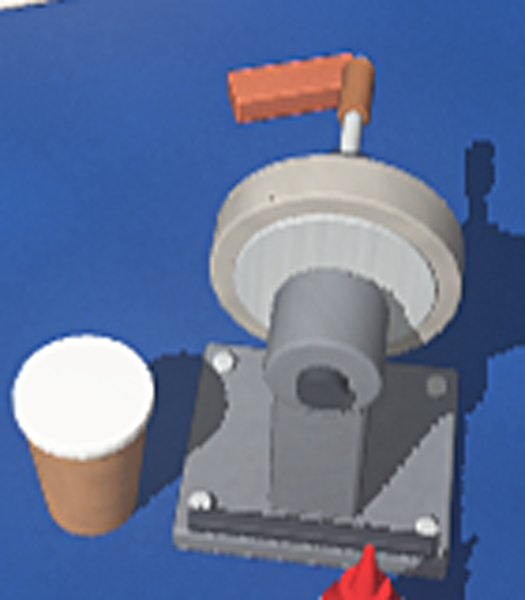

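Crops show the pin tip at top px (272.4,200), handle inner end (250,202.4), plate corners, and the handle just past the top of its circle. I'll fit the grinder's pose and the crank angle.

```bash
cat > h.py <<'E'
import numpy as np
from rig import bot
def proj(n,P):
    c=bot.camera_params(n);T=np.array(c["T"]);p=(np.atleast_2d(P)-T[:3,3])@T[:3,:3]
    return np.c_[c["cx"]+c["fx"]*p[:,0]/-p[:,2],c["cy"]-c["fy"]*p[:,1]/-p[:,2]]
def ray(n,u,v,z):
    c=bot.camera_params(n);T=np.array(c["T"]);d=T[:3,:3]@[(u-c["cx"])/c["fx"],-(v-c["cy"])/c["fy"],-1]
    return T[:3,3]+d*(z-T[2,3])/d[2]
E
python3 - <<'E'
from h import *
from scipy.optimize import least_squares
print([a for a in dir(bot) if a[0]!='_'])
t=lambda u,v:(130+u/5,150+v/5); s=lambda u,v:(190+u/3.75,150+v/3.75)
top=[t(258,207),t(548,172),t(585,500),t(290,528),t(714,250),t(600,262),t(703,252)]
side=[s(176,528),s(445,560),s(459,370),s(208,345),s(352,119),s(325,385)]
def f(p):
    x,y,a,th,yc,yb=p; c,q=np.cos(a),np.sin(a)
    G=lambda P:np.array(P)@np.array([[c,q,0],[-q,c,0],[0,0,1]])+[x,y,0]
    pl=lambda i,j:[i*.085,yc+j*.075,.022]
    H=lambda yy:[.055*np.sin(th),yy,.165+.055*np.cos(th)]
    A=G([pl(1,1),pl(1,-1),pl(-1,-1),pl(-1,1),H(-.092),H(-.043),H(-.087)])
    # side view: +y near camera (bottom), +x left
    B=G([pl(1,1),pl(-1,1),pl(-1,-1),pl(1,-1),H(-.043),[0,yb,.165]])
    return np.r_[(proj("top",A)-top).ravel(),(proj("side",B)-side).ravel()]
r=least_squares(f,[.35,.1,-.1,.3,.03,.11],loss='soft_l1')
print(np.round(r.x,4),"yaw,theta deg",np.degrees(r.x[2:4])); print(np.round(f(r.x).reshape(-1,2),1).tolist())
x,y,a,th=r.x[:4]
R=np.array([[np.cos(a),-np.sin(a)],[np.sin(a),np.cos(a)]])
print("handle",R@[.055*np.sin(th),-.065]+[x,y],.165+.055*np.cos(th))
print("stone",ray("top",342,184,.025),"cup",ray("top",186.5,160,.112),"bottle",ray("top",146,239,.14))
E
```

```text
['IKError', 'camera_params', 'close_job', 'grip_point_offset', 'read_state', 'snapshot']
[0.5398 0.1028 0.0966 0.0112 0.0551 0.1166] yaw,theta deg [5.53374145 0.64438268]
[[-0.3, 0.1], [-0.2, -0.0], [0.1, 0.8], [-0.7, 2.4], [0.0, 0.1], [-0.3, 0.5], [-0.1, -0.1], [-1.3, -0.1], [0.9, 0.1], [0.2, -1.5], [-0.7, -2.3], [-0.4, -0.9], [-0.9, -0.1]]
handle [0.54666194 0.03820014] 0.2199965216716792
stone [ 0.61948534 -0.16936702  0.025     ] cup [0.67047343 0.21223881 0.112     ] bottle [0.48146868 0.29820497 0.14      ]
```

Request:
move_arm --rows '[[[0, 0, -1], -1, 1], [[0, 0, -1], -1, 1], [[0, 0, -1], -1, 1], [[0, 0, -1], -1, 1], [[0, 0, 0], -1, 1], [[0, 0, 0], -1, 1], [[0, 0, 0], -1, 1], [[0, 0, 0], -1, 1]]'

```text
t: 0.82
tool_pos: [0.1556, -0.6309, 0.311]
eef_rot: [-180.0, -0.0, 54.1]
force: [0.2, -0.1, 0.3]
finger_gap: 0.0853
grasp_force: 0.0
```

Request:
move_arm --rows '[[[0, 0, 0], -1, 1], [[0, 0, 0], -1, 1], [[0, 0, 0], -1, 1], [[0, 0, 0], -1, 1], [[0, 0, 0], -1, 1], [[0, 0, 0], -1, 1], [[0, 0, 0], -1, 1], [[0, 0, 0], -1, 1]]'

```text
t: 1.48
tool_pos: [0.1556, -0.6309, 0.3108]
eef_rot: [-180.0, -0.0, 94.1]
force: [-0.1, -0.1, -1.0]
finger_gap: 0.0853
grasp_force: 0.0
```

Request:
move_arm --rows '[[[0.78, 0.56, 0], -0.3, 1], [[0.78, 0.56, 0], 0, 1], [[0.78, 0.56, 0], 0, 1], [[0.78, 0.56, 0], 0, 1], [[0.78, 0.56, 0], 0, 1], [[0.78, 0.56, 0], 0, 1], [[0.78, 0.56, 0], 0, 1], [[0.78, 0.56, 0], 0, 1]]'

```text
t: 2.15
tool_pos: [0.2339, -0.4977, 0.311]
eef_rot: [-180.0, -0.0, 95.4]
force: [0.4, 0.3, -1.0]
finger_gap: 0.0858
grasp_force: 0.0
```

Request:
move_arm --rows '[[[0.78, 0.56, 0], 0, 1], [[0.78, 0.56, 0], 0, 1], [[0.78, 0.56, 0], 0, 1], [[0.78, 0.56, 0], 0, 1], [[0.78, 0.56, 0], 0, 1], [[0.78, 0.56, 0], 0, 1], [[0.78, 0.56, 0], 0, 1], [[0.78, 0.56, 0], 0, 1]]'

```text
t: 2.82
tool_pos: [0.3114, -0.3651, 0.3111]
eef_rot: [-180.0, -0.0, 95.4]
force: [0.5, 0.3, 0.3]
finger_gap: 0.0855
grasp_force: 0.0
```

Request:
move_arm --rows '[[[0.78, 0.56, 0], 0, 1], [[0.78, 0.56, 0], 0, 1], [[0.78, 0.56, 0], 0, 1], [[0.78, 0.56, 0], 0, 1], [[0.78, 0.56, 0], 0, 1], [[0.78, 0.56, 0], 0, 1], [[0.78, 0.56, 0], 0, 1], [[0.78, 0.56, 0], 0, 1]]'

```text
t: 3.48
tool_pos: [0.3889, -0.2325, 0.3111]
eef_rot: [-180.0, 0.0, 95.4]
force: [-0.3, 0.0, 0.4]
finger_gap: 0.0853
grasp_force: 0.0
```

Request:
move_arm --rows '[[[0.78, 0.56, 0], 0, 1], [[0.78, 0.56, 0], 0, 1], [[0.78, 0.56, 0], 0, 1], [[0.78, 0.56, 0], 0, 1], [[0, 0, 0], 0, 1], [[0, 0, 0], 0, 1]]'

```text
t: 3.98
tool_pos: [0.4276, -0.1665, 0.3112]
eef_rot: [-180.0, 0.0, 95.5]
force: [-0.2, -0.0, 0.3]
finger_gap: 0.0854
grasp_force: 0.0
```

Request:
move_arm --rows '[[[0.92, 0.69, 0], 0, 1], [[0.92, 0.69, 0], 0, 1], [[0.92, 0.69, 0], 0, 1], [[0.92, 0.69, 0], 0, 1], [[0.92, 0.69, 0], 0, 1], [[0.92, 0.69, 0], 0, 1], [[0.92, 0.69, 0], 0, 1], [[0.92, 0.69, 0], 0, 1]]'

```text
t: 4.65
tool_pos: [0.5239, -0.0116, 0.311]
eef_rot: [-180.0, 0.1, 95.2]
force: [0.7, 1.2, -0.4]
finger_gap: 0.0855
grasp_force: 0.0
```

Request:
move_arm --rows '[[[0.95, 0.69, 0], 0, 1], [[0.95, 0.69, 0], 0, 1], [[0, 0, 0.5], 0, 1], [[0, 0, 0.5], 0, 1], [[0, 0, 0], 0, 1], [[0, 0, 0], 0, 1]]'

```text
t: 5.15
tool_pos: [0.5467, 0.0276, 0.29]
eef_rot: [-179.8, 0.1, 95.2]
force: [0.0, -0.2, 0.7]
finger_gap: 0.0854
grasp_force: 0.0
```

```bash
python3 - <<'E'
from h import *
import cv2
s=bot.read_state(); print(s["tool_pos"],s["eef_rot"],s["joints"])
w=bot.snapshot("wrist"); d=bot.snapshot("side")
cv2.imwrite("pics/w1.png",w[:,:,::-1])
o=np.vstack([cv2.resize(w,(400,300)),np.zeros((0,400,3),np.uint8)])
dd=cv2.resize(d[0:250,180:380],(400,500)); 
c=np.zeros((500,800,3),np.uint8); c[:300,:400]=o; c[:,400:]=dd
cv2.imwrite("pics/c1.png",c[:,:,::-1])
print([bot.read_state()["force"].round(2).tolist() for _ in range(2)])
E
```

```text
[0.54670209 0.02761877 0.29000898] [-1.79834103e+02  7.37043744e-02  9.51879090e+01] [ 31.09596018  13.88611229 -45.89002973  96.42013862  10.36358232
  74.24234227 -11.63060404]
[[-0.36, -0.11, 0.39], [-0.36, -0.11, 0.39]]
```

View pics/c1.png

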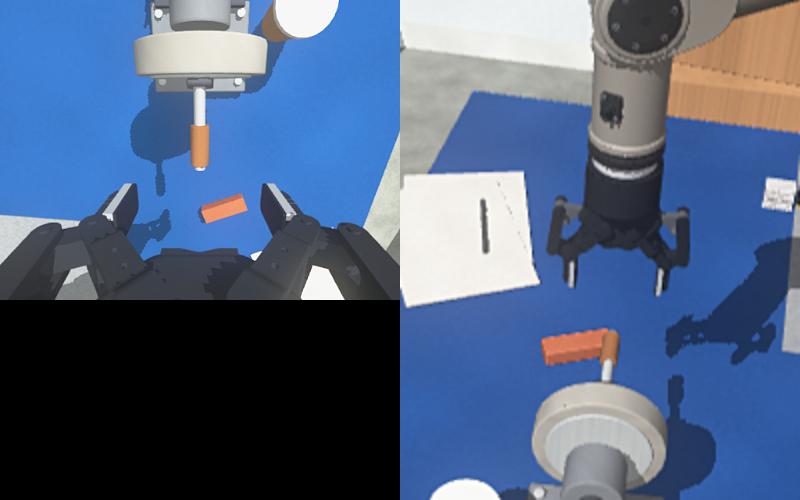

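The grip looks clear: the handle lies midway between the fingers at wrist px (200,145), lined up with the hub. The side view shows no camera body sticking out towards the wheel.

Request:
move_arm --rows '[[[0.2, 0, 0.7], 0, 1], [[0, 0, 0.7], 0, 1], [[0, 0, 0.7], 0, 1], [[0, 0, 0.7], 0, 1], [[0, 0, 0.7], 0, 1], [[0, 0, 0.7], 0, 1], [[0, 0, 0.1], 0, 1], [[0, 0, 0], 0, 1]]'

```text
t: 5.92
tool_pos: [0.5469, 0.0332, 0.205]
eef_rot: [-179.9, 0.0, 95.3]
force: [-0.3, 0.4, -0.0]
finger_gap: 0.0854
grasp_force: 0.0
```

Request:
move_arm --grip_force 40 --rows '[[[0, 0, 0], 0, -1], [[0, 0, 0], 0, -1], [[0, 0, 0], 0, -1], [[0, 0, 0], 0, -1], [[0, 0, 0], 0, -1], [[0, 0, 0], 0, -1], [[0, 0, 0], 0, -1], [[0, 0, 0], 0, -1]]'

```text
t: 6.58
tool_pos: [0.5475, 0.0341, 0.2057]
eef_rot: [180.0, 0.0, 95.4]
force: [-2.1, -0.2, 3.3]
finger_gap: 0.0186
grasp_force: 39.3
```

Request:
move_arm --rows '[[[0, 0, 0], 0, -1], [[0, 0, 0], 0, -1], [[0, 0, 0], 0, -1], [[0, 0, 0], 0, -1]]'

```text
t: 6.92
tool_pos: [0.5475, 0.0341, 0.2057]
eef_rot: [180.0, 0.0, 95.4]
force: [-1.3, -0.6, 5.6]
finger_gap: 0.0187
grasp_force: 39.5
```

Request:
move_arm --rows '[[[0, 0.119, 0.016], 0, -1], [[0, 0.119, 0.016], 0, -1], [[0, 0.119, 0.016], 0, -1], [[0, 0.119, 0.016], 0, -1], [[0, 0.119, 0.016], 0, -1], [[0, 0.119, 0.016], 0, -1]]'

```text
t: 7.42
tool_pos: [0.5621, 0.0356, 0.2038]
eef_rot: [179.9, 0.0, 95.4]
force: [0.2, 0.3, 4.3]
finger_gap: 0.0185
grasp_force: 39.5
```

Request:
move_arm --rows '[[[0, 0.111, 0.046], 0, -1], [[0, 0.111, 0.046], 0, -1], [[0, 0.111, 0.046], 0, -1], [[0, 0.111, 0.046], 0, -1], [[0, 0.111, 0.046], 0, -1], [[0, 0.111, 0.046], 0, -1]]'

```text
t: 7.92
tool_pos: [0.5755, 0.0369, 0.198]
eef_rot: [179.9, -0.0, 95.4]
force: [2.1, -0.2, 4.3]
finger_gap: 0.0184
grasp_force: 39.5
```

Request:
move_arm --rows '[[[0, 0.095, 0.073], 0, -1], [[0, 0.095, 0.073], 0, -1], [[0, 0.095, 0.073], 0, -1], [[0, 0.095, 0.073], 0, -1], [[0, 0.095, 0.073], 0, -1], [[0, 0.095, 0.073], 0, -1]]'

```text
t: 8.42
tool_pos: [0.5867, 0.0379, 0.1891]
eef_rot: [179.9, -0.0, 95.4]
force: [2.3, 0.3, 4.4]
finger_gap: 0.0187
grasp_force: 39.6
```

Request:
move_arm --rows '[[[0, 0.073, 0.095], 0, -1], [[0, 0.073, 0.095], 0, -1], [[0, 0.073, 0.095], 0, -1], [[0, 0.073, 0.095], 0, -1], [[0, 0.073, 0.095], 0, -1], [[0, 0.073, 0.095], 0, -1]]'

```text
t: 8.92
tool_pos: [0.5953, 0.0387, 0.1776]
eef_rot: [180.0, -0.0, 95.4]
force: [2.6, 1.1, 4.2]
finger_gap: 0.0186
grasp_force: 39.6
```

Request:
move_arm --rows '[[[0, 0.046, 0.111], 0, -1], [[0, 0.046, 0.111], 0, -1], [[0, 0.046, 0.111], 0, -1], [[0, 0.046, 0.111], 0, -1], [[0, 0.046, 0.111], 0, -1], [[0, 0.046, 0.111], 0, -1]]'

```text
t: 9.42
tool_pos: [0.6006, 0.0393, 0.1642]
eef_rot: [180.0, -0.0, 95.4]
force: [4.0, 1.7, 4.8]
finger_gap: 0.0188
grasp_force: 39.6
```

Request:
move_arm --rows '[[[0, 0.016, 0.119], 0, -1], [[0, 0.016, 0.119], 0, -1], [[0, 0.016, 0.119], 0, -1], [[0, 0.016, 0.119], 0, -1], [[0, 0.016, 0.119], 0, -1], [[0, 0.016, 0.119], 0, -1]]'

```text
t: 9.92
tool_pos: [0.6022, 0.0394, 0.1498]
eef_rot: [-180.0, -0.0, 95.4]
force: [3.3, 2.7, 4.0]
finger_gap: 0.0186
grasp_force: 39.6
```

Request:
move_arm --rows '[[[0, -0.016, 0.119], 0, -1], [[0, -0.016, 0.119], 0, -1], [[0, -0.016, 0.119], 0, -1], [[0, -0.016, 0.119], 0, -1], [[0, -0.016, 0.119], 0, -1], [[0, -0.016, 0.119], 0, -1]]'

```text
t: 10.42
tool_pos: [0.6001, 0.0392, 0.1355]
eef_rot: [-180.0, -0.0, 95.4]
force: [2.9, 1.4, 5.4]
finger_gap: 0.0186
grasp_force: 39.6
```

Request:
move_arm --rows '[[[0, -0.046, 0.111], 0, -1], [[0, -0.046, 0.111], 0, -1], [[0, -0.046, 0.111], 0, -1], [[0, -0.046, 0.111], 0, -1], [[0, -0.046, 0.111], 0, -1], [[0, -0.046, 0.111], 0, -1]]'

```text
t: 10.92
tool_pos: [0.5943, 0.0386, 0.1222]
eef_rot: [-179.9, 0.0, 95.4]
force: [1.9, 1.4, 4.4]
finger_gap: 0.0185
grasp_force: 39.7
```

Request:
move_arm --rows '[[[0, -0.073, 0.095], 0, -1], [[0, -0.073, 0.095], 0, -1], [[0, -0.073, 0.095], 0, -1], [[0, -0.073, 0.095], 0, -1], [[0, -0.073, 0.095], 0, -1], [[0, -0.073, 0.095], 0, -1]]'

```text
t: 11.42
tool_pos: [0.5855, 0.0378, 0.1111]
eef_rot: [-179.9, 0.0, 95.4]
force: [1.4, 1.6, 7.1]
finger_gap: 0.0187
grasp_force: 39.9
```

Request:
move_arm --rows '[[[0, -0.095, 0.073], 0, -1], [[0, -0.095, 0.073], 0, -1], [[0, -0.095, 0.073], 0, -1], [[0, -0.095, 0.073], 0, -1], [[0, -0.095, 0.073], 0, -1], [[0, -0.095, 0.073], 0, -1]]'

```text
t: 11.92
tool_pos: [0.5748, 0.0367, 0.1029]
eef_rot: [180.0, 0.0, 95.4]
force: [1.8, 2.3, 10.9]
finger_gap: 0.0185
grasp_force: 40.1
```

Request:
move_arm --rows '[[[0, -0.111, 0.046], 0, -1], [[0, -0.111, 0.046], 0, -1], [[0, -0.111, 0.046], 0, -1], [[0, -0.111, 0.046], 0, -1], [[0, -0.111, 0.046], 0, -1], [[0, -0.111, 0.046], 0, -1]]'

```text
t: 12.42
tool_pos: [0.5629, 0.0356, 0.0978]
eef_rot: [179.8, 0.0, 95.4]
force: [5.2, 1.1, 9.7]
finger_gap: 0.0189
grasp_force: 40.1
```

Request:
move_arm --rows '[[[0, -0.119, 0.016], 0, -1], [[0, -0.119, 0.016], 0, -1], [[0, -0.119, 0.016], 0, -1], [[0, -0.119, 0.016], 0, -1], [[0, -0.119, 0.016], 0, -1], [[0, -0.119, 0.016], 0, -1]]'

```text
t: 12.92
tool_pos: [0.5494, 0.0342, 0.0957]
eef_rot: [179.7, -0.0, 95.4]
force: [7.3, 3.1, 5.6]
finger_gap: 0.0185
grasp_force: 39.8
```

Request:
move_arm --rows '[[[0, -0.119, -0.016], 0, -1], [[0, -0.119, -0.016], 0, -1], [[0, -0.119, -0.016], 0, -1], [[0, -0.119, -0.016], 0, -1], [[0, -0.119, -0.016], 0, -1], [[0, -0.119, -0.016], 0, -1]]'

```text
t: 13.42
tool_pos: [0.535, 0.0328, 0.0972]
eef_rot: [179.7, -0.0, 95.4]
force: [7.3, 1.3, 2.7]
finger_gap: 0.0181
grasp_force: 39.5
```

Request:
move_arm --rows '[[[0, -0.111, -0.046], 0, -1], [[0, -0.111, -0.046], 0, -1], [[0, -0.111, -0.046], 0, -1], [[0, -0.111, -0.046], 0, -1], [[0, -0.111, -0.046], 0, -1], [[0, -0.111, -0.046], 0, -1]]'

```text
t: 13.92
tool_pos: [0.5214, 0.0315, 0.1024]
eef_rot: [179.8, -0.0, 95.3]
force: [7.7, 3.0, 0.1]
finger_gap: 0.0185
grasp_force: 39.3
```

Request:
move_arm --rows '[[[0, -0.095, -0.073], 0, -1], [[0, -0.095, -0.073], 0, -1], [[0, -0.095, -0.073], 0, -1], [[0, -0.095, -0.073], 0, -1], [[0, -0.095, -0.073], 0, -1], [[0, -0.095, -0.073], 0, -1]]'

```text
t: 14.42
tool_pos: [0.5098, 0.0303, 0.1109]
eef_rot: [179.8, -0.0, 95.3]
force: [8.8, 2.2, -1.6]
finger_gap: 0.0184
grasp_force: 39.2
```

Request:
move_arm --rows '[[[0, -0.073, -0.095], 0, -1], [[0, -0.073, -0.095], 0, -1], [[0, -0.073, -0.095], 0, -1], [[0, -0.073, -0.095], 0, -1], [[0, -0.073, -0.095], 0, -1], [[0, -0.073, -0.095], 0, -1]]'

```text
t: 14.92
tool_pos: [0.5008, 0.0295, 0.1221]
eef_rot: [179.8, -0.0, 95.3]
force: [8.9, 2.6, -2.3]
finger_gap: 0.0183
grasp_force: 39.1
```

Request:
move_arm --rows '[[[0, -0.046, -0.111], 0, -1], [[0, -0.046, -0.111], 0, -1], [[0, -0.046, -0.111], 0, -1], [[0, -0.046, -0.111], 0, -1], [[0, -0.046, -0.111], 0, -1], [[0, -0.046, -0.111], 0, -1]]'

```text
t: 15.42
tool_pos: [0.495, 0.0289, 0.1352]
eef_rot: [179.9, -0.0, 95.3]
force: [8.9, 2.2, -2.6]
finger_gap: 0.0187
grasp_force: 39.1
```

Request:
move_arm --rows '[[[0, -0.016, -0.119], 0, -1], [[0, -0.016, -0.119], 0, -1], [[0, -0.016, -0.119], 0, -1], [[0, -0.016, -0.119], 0, -1], [[0, -0.016, -0.119], 0, -1], [[0, -0.016, -0.119], 0, -1]]'

```text
t: 15.92
tool_pos: [0.4928, 0.0287, 0.1492]
eef_rot: [179.9, -0.0, 95.3]
force: [9.0, 3.3, -4.4]
finger_gap: 0.0187
grasp_force: 39.1
```

Request:
move_arm --rows '[[[0, 0.016, -0.119], 0, -1], [[0, 0.016, -0.119], 0, -1], [[0, 0.016, -0.119], 0, -1], [[0, 0.016, -0.119], 0, -1], [[0, 0.016, -0.119], 0, -1], [[0, 0.016, -0.119], 0, -1]]'

```text
t: 16.42
tool_pos: [0.494, 0.0288, 0.1629]
eef_rot: [-180.0, -0.1, 95.3]
force: [7.9, 3.4, -5.5]
finger_gap: 0.0185
grasp_force: 39.2
```

Request:
move_arm --rows '[[[0, 0.046, -0.111], 0, -1], [[0, 0.046, -0.111], 0, -1], [[0, 0.046, -0.111], 0, -1], [[0, 0.046, -0.111], 0, -1], [[0, 0.046, -0.111], 0, -1], [[0, 0.046, -0.111], 0, -1]]'

```text
t: 16.92
tool_pos: [0.4986, 0.0293, 0.1756]
eef_rot: [-179.9, -0.1, 95.3]
force: [6.3, 3.4, -7.2]
finger_gap: 0.0187
grasp_force: 39.2
```

Request:
move_arm --rows '[[[0, 0.073, -0.095], 0, -1], [[0, 0.073, -0.095], 0, -1], [[0, 0.073, -0.095], 0, -1], [[0, 0.073, -0.095], 0, -1], [[0, 0.073, -0.095], 0, -1], [[0, 0.073, -0.095], 0, -1]]'

```text
t: 17.42
tool_pos: [0.507, 0.03, 0.1879]
eef_rot: [-179.8, 0.0, 95.3]
force: [2.9, 3.2, -5.8]
finger_gap: 0.0182
grasp_force: 39.3
```

Request:
move_arm --rows '[[[0, 0.095, -0.073], 0, -1], [[0, 0.095, -0.073], 0, -1], [[0, 0.095, -0.073], 0, -1], [[0, 0.095, -0.073], 0, -1], [[0, 0.095, -0.073], 0, -1], [[0, 0.095, -0.073], 0, -1]]'

```text
t: 17.92
tool_pos: [0.5198, 0.0313, 0.1982]
eef_rot: [-180.0, 0.0, 95.4]
force: [-1.2, 0.2, -1.8]
finger_gap: 0.0187
grasp_force: 39.7
```

Request:
move_arm --rows '[[[0, 0.111, -0.046], 0, -1], [[0, 0.111, -0.046], 0, -1], [[0, 0.111, -0.046], 0, -1], [[0, 0.111, -0.046], 0, -1], [[0, 0.111, -0.046], 0, -1], [[0, 0.111, -0.046], 0, -1]]'

```text
t: 18.42
tool_pos: [0.5339, 0.0327, 0.204]
eef_rot: [179.9, 0.0, 95.4]
force: [-2.0, 0.2, 3.3]
finger_gap: 0.0184
grasp_force: 40.2
```

Request:
move_arm --rows '[[[0, 0.119, -0.016], 0, -1], [[0, 0.119, -0.016], 0, -1], [[0, 0.119, -0.016], 0, -1], [[0, 0.119, -0.016], 0, -1], [[0, 0.119, -0.016], 0, -1], [[0, 0.119, -0.016], 0, -1]]'

```text
t: 18.92
tool_pos: [0.5483, 0.0342, 0.2057]
eef_rot: [179.9, 0.0, 95.4]
force: [-2.0, 1.6, 4.2]
finger_gap: 0.0187
grasp_force: 40.3
```

```bash
cat > fit.py <<'E'
import numpy as np
from scipy.optimize import least_squares
F=np.array([ # x y z fx fy fz
[.5621,.0356,.2038,.2,.3,4.3],[.5755,.0369,.198,2.1,-.2,4.3],[.5867,.0379,.1891,2.3,.3,4.4],[.5953,.0387,.1776,2.6,1.1,4.2],
[.6006,.0393,.1642,4,1.7,4.8],[.6022,.0394,.1498,3.3,2.7,4],[.6001,.0392,.1355,2.9,1.4,5.4],[.5943,.0386,.1222,1.9,1.4,4.4],
[.5855,.0378,.1111,1.4,1.6,7.1],[.5748,.0367,.1029,1.8,2.3,10.9],[.5629,.0356,.0978,5.2,1.1,9.7],[.5494,.0342,.0957,7.3,3.1,5.6],
[.535,.0328,.0972,7.3,1.3,2.7],[.5214,.0315,.1024,7.7,3,.1],[.5098,.0303,.1109,8.8,2.2,-1.6],[.5008,.0295,.1221,8.9,2.6,-2.3],
[.495,.0289,.1352,8.9,2.2,-2.6],[.4928,.0287,.1492,9,3.3,-4.4],[.494,.0288,.1629,7.9,3.4,-5.5],[.4986,.0293,.1756,6.3,3.4,-7.2],
[.507,.03,.1879,2.9,3.2,-5.8],[.5198,.0313,.1982,-1.2,.2,-1.8],[.5339,.0327,.204,-2,.2,3.3],[.5483,.0342,.2057,-2,1.6,4.2]])
def red(D):
    g=np.radians(5.4); e=np.array([np.cos(g),np.sin(g)])
    return D[:,:2]@e, D[:,2], D[:,3:5]@e, D[:,5]
def circ(u,z):
    return least_squares(lambda p:np.hypot(u-p[0],z-p[1])-p[2],[u.mean(),z.mean(),.055]).x
E
python3 - <<'E'
from fit import *
u,z,fu,fz=red(F); c=circ(u,z); print("circle",c)
th=np.arctan2(u-c[0],z-c[1]); res=-(fu*np.cos(th)-fz*np.sin(th)); rad=fu*np.sin(th)+fz*np.cos(th)
rr=np.hypot(u-c[0],z-c[1])*1e3
for a in zip(np.degrees(th)%360,res,rad,rr): print("%6.1f res %5.2f rad %5.2f r %.2f"%a)
A=np.c_[np.ones_like(th),np.sin(th),np.cos(th)]
s,_,_,_=np.linalg.lstsq(A,res,rcond=None); print(s,np.hypot(*s[1:]),"peak th",np.degrees(np.arctan2(s[1],s[2])),"rms",np.std(res-A@s))
print(np.round(res-A@s,1))
E
```

```text
circle [0.54827338 0.15072628 0.05502743]
  15.5 res  0.93 rad  4.20 r 55.07
  30.8 res  0.42 rad  4.75 r 55.02
  45.7 res  1.53 rad  4.73 r 54.99
  60.8 res  2.35 rad  4.40 r 55.03
  75.8 res  3.64 rad  5.19 r 55.03
  91.0 res  4.06 rad  3.47 r 54.97
 106.1 res  6.02 rad  1.41 r 55.00
 121.2 res  4.81 rad -0.55 r 55.00
 136.1 res  6.04 rad -4.04 r 55.03
 150.2 res  7.17 rad -8.46 r 55.13
 163.7 res  7.79 rad -7.83 r 55.14
 178.0 res  7.75 rad -5.33 r 55.06
 193.2 res  6.58 rad -4.32 r 54.98
 208.5 res  6.94 rad -3.88 r 54.98
 223.6 res  7.60 rad -5.02 r 54.97
 238.6 res  6.71 rad -6.57 r 54.96
 253.6 res  5.05 rad -7.96 r 54.99
 268.4 res  4.66 rad -9.14 r 54.98
 282.8 res  3.56 rad -9.20 r 55.12
 296.9 res  3.45 rad -9.13 r 55.07
 312.4 res  2.13 rad -6.27 r 55.12
 329.6 res  1.92 rad -0.96 r 55.03
 345.6 res  1.09 rad  3.69 r 55.00
   0.8 res  1.90 rad  4.17 r 54.98
[ 4.29336173 -0.3113662  -3.24581331] 3.2607135676168517 peak th -174.52046536513276 rms 0.5317350742460818
[-0.2 -0.9 -0.3 -0.1  0.4  0.   1.1 -0.9 -0.4  0.2  0.5  0.2 -0.9 -0.4
  0.7  0.5 -0.5 -0.  -0.3  0.3 -0.2  0.3 -0.1  0.9]
```

The full turn fits well: rubbing 4.3 N, slug 3.3 N, hardest near θ≈185°, which puts the heavy side down at θ≈95°. I'll go back the other way round to that angle, taking a second set of readings on the way.

Request:
move_arm --rows '[[[0, -0.119, 0.016], 0, -1], [[0, -0.119, 0.016], 0, -1], [[0, -0.119, 0.016], 0, -1], [[0, -0.119, 0.016], 0, -1], [[0, -0.119, 0.016], 0, -1], [[0, -0.119, 0.016], 0, -1]]'

```text
t: 19.42
tool_pos: [0.5375, 0.0331, 0.2048]
eef_rot: [179.4, -0.0, 95.3]
force: [6.2, 0.8, 1.0]
finger_gap: 0.0186
grasp_force: 40.0
```

Request:
move_arm --rows '[[[0, -0.111, 0.046], 0, -1], [[0, -0.111, 0.046], 0, -1], [[0, -0.111, 0.046], 0, -1], [[0, -0.111, 0.046], 0, -1], [[0, -0.111, 0.046], 0, -1], [[0, -0.111, 0.046], 0, -1]]'

```text
t: 19.92
tool_pos: [0.5243, 0.0318, 0.2004]
eef_rot: [179.4, 0.0, 95.3]
force: [4.3, 0.3, 8.6]
finger_gap: 0.0186
grasp_force: 40.6
```

Request:
move_arm --rows '[[[0, -0.095, 0.073], 0, -1], [[0, -0.095, 0.073], 0, -1], [[0, -0.095, 0.073], 0, -1], [[0, -0.095, 0.073], 0, -1], [[0, -0.095, 0.073], 0, -1], [[0, -0.095, 0.073], 0, -1]]'

```text
t: 20.42
tool_pos: [0.5105, 0.0304, 0.1911]
eef_rot: [179.7, 0.1, 95.3]
force: [-0.7, 0.2, 10.2]
finger_gap: 0.0186
grasp_force: 40.9
```

Request:
move_arm --rows '[[[0, -0.073, 0.095], 0, -1], [[0, -0.073, 0.095], 0, -1], [[0, -0.073, 0.095], 0, -1], [[0, -0.073, 0.095], 0, -1], [[0, -0.073, 0.095], 0, -1], [[0, -0.073, 0.095], 0, -1]]'

```text
t: 20.92
tool_pos: [0.5004, 0.0294, 0.1785]
eef_rot: [179.9, 0.1, 95.3]
force: [-0.5, 0.7, 7.0]
finger_gap: 0.0186
grasp_force: 40.7
```

Request:
move_arm --rows '[[[0, -0.046, 0.111], 0, -1], [[0, -0.046, 0.111], 0, -1], [[0, -0.046, 0.111], 0, -1], [[0, -0.046, 0.111], 0, -1], [[0, -0.046, 0.111], 0, -1], [[0, -0.046, 0.111], 0, -1]]'

```text
t: 21.42
tool_pos: [0.4946, 0.0289, 0.1646]
eef_rot: [179.9, 0.0, 95.3]
force: [0.4, -0.2, 4.9]
finger_gap: 0.0185
grasp_force: 40.5
```

Request:
move_arm --rows '[[[0, -0.016, 0.119], 0, -1], [[0, -0.016, 0.119], 0, -1], [[0, -0.016, 0.119], 0, -1], [[0, -0.016, 0.119], 0, -1], [[0, -0.016, 0.119], 0, -1], [[0, -0.016, 0.119], 0, -1]]'

```text
t: 21.92
tool_pos: [0.4929, 0.0287, 0.15]
eef_rot: [179.9, 0.0, 95.3]
force: [0.3, 1.1, 3.7]
finger_gap: 0.0185
grasp_force: 40.4
```

Request:
move_arm --rows '[[[0, 0.016, 0.119], 0, -1], [[0, 0.016, 0.119], 0, -1], [[0, 0.016, 0.119], 0, -1], [[0, 0.016, 0.119], 0, -1], [[0, 0.016, 0.119], 0, -1], [[0, 0.016, 0.119], 0, -1]]'

```text
t: 22.42
tool_pos: [0.4949, 0.0289, 0.1357]
eef_rot: [179.9, 0.0, 95.4]
force: [3.0, -1.4, 3.4]
finger_gap: 0.0186
grasp_force: 40.4
```

Request:
move_arm --rows '[[[0, 0.046, 0.111], 0, -1], [[0, 0.046, 0.111], 0, -1], [[0, 0.046, 0.111], 0, -1], [[0, 0.046, 0.111], 0, -1], [[0, 0.046, 0.111], 0, -1], [[0, 0.046, 0.111], 0, -1]]'

```text
t: 22.92
tool_pos: [0.5005, 0.0295, 0.1225]
eef_rot: [179.9, 0.0, 95.3]
force: [2.6, -0.9, 4.7]
finger_gap: 0.0185
grasp_force: 40.5
```

Request:
move_arm --rows '[[[0, 0.073, 0.095], 0, -1], [[0, 0.073, 0.095], 0, -1], [[0, 0.073, 0.095], 0, -1], [[0, 0.073, 0.095], 0, -1], [[0, 0.073, 0.095], 0, -1], [[0, 0.073, 0.095], 0, -1]]'

```text
t: 23.42
tool_pos: [0.5094, 0.0304, 0.1113]
eef_rot: [179.9, 0.0, 95.4]
force: [3.9, -1.9, 5.5]
finger_gap: 0.0185
grasp_force: 40.6
```

Continue through the bottom towards 105°.

Request:
move_arm --rows '[[[0, 0.095, 0.073], 0, -1], [[0, 0.095, 0.073], 0, -1], [[0, 0.095, 0.073], 0, -1], [[0, 0.095, 0.073], 0, -1], [[0, 0.095, 0.073], 0, -1], [[0, 0.095, 0.073], 0, -1]]'

```text
t: 23.92
tool_pos: [0.5207, 0.0315, 0.1027]
eef_rot: [179.9, 0.0, 95.4]
force: [4.0, -1.7, 6.6]
finger_gap: 0.0186
grasp_force: 40.7
```

Request:
move_arm --rows '[[[0, 0.111, 0.046], 0, -1], [[0, 0.111, 0.046], 0, -1], [[0, 0.111, 0.046], 0, -1], [[0, 0.111, 0.046], 0, -1], [[0, 0.111, 0.046], 0, -1], [[0, 0.111, 0.046], 0, -1]]'

```text
t: 24.42
tool_pos: [0.5338, 0.0328, 0.0974]
eef_rot: [179.9, 0.0, 95.4]
force: [1.3, -2.2, 9.5]
finger_gap: 0.0187
grasp_force: 40.9
```

Request:
move_arm --rows '[[[0, 0.119, 0.016], 0, -1], [[0, 0.119, 0.016], 0, -1], [[0, 0.119, 0.016], 0, -1], [[0, 0.119, 0.016], 0, -1], [[0, 0.119, 0.016], 0, -1], [[0, 0.119, 0.016], 0, -1]]'

```text
t: 24.92
tool_pos: [0.5473, 0.0341, 0.0956]
eef_rot: [-180.0, 0.0, 95.4]
force: [-1.0, -2.3, 12.2]
finger_gap: 0.0186
grasp_force: 41.1
```

Request:
move_arm --rows '[[[0, 0.119, -0.016], 0, -1], [[0, 0.119, -0.016], 0, -1], [[0, 0.119, -0.016], 0, -1], [[0, 0.119, -0.016], 0, -1], [[0, 0.119, -0.016], 0, -1], [[0, 0.119, -0.016], 0, -1]]'

```text
t: 25.42
tool_pos: [0.5597, 0.0353, 0.097]
eef_rot: [-179.7, 0.1, 95.4]
force: [-5.1, -1.1, 12.8]
finger_gap: 0.0183
grasp_force: 41.2
```

Request:
move_arm --rows '[[[0, 0.111, -0.046], 0, -1], [[0, 0.111, -0.046], 0, -1], [[0, 0.111, -0.046], 0, -1], [[0, 0.111, -0.046], 0, -1], [[0, 0.111, -0.046], 0, -1], [[0, 0.111, -0.046], 0, -1]]'

```text
t: 25.92
tool_pos: [0.5711, 0.0364, 0.1011]
eef_rot: [-179.5, 0.0, 95.4]
force: [-5.4, -1.6, 5.5]
finger_gap: 0.0188
grasp_force: 40.6
```

Request:
move_arm --rows '[[[0, 0.095, -0.073], 0, -1], [[0, 0.095, -0.073], 0, -1], [[0, 0.095, -0.073], 0, -1], [[0, 0.095, -0.073], 0, -1], [[0, 0.095, -0.073], 0, -1], [[0, 0.095, -0.073], 0, -1]]'

```text
t: 26.42
tool_pos: [0.5852, 0.0378, 0.1108]
eef_rot: [-179.9, 0.0, 95.4]
force: [-5.5, -1.0, 2.2]
finger_gap: 0.0183
grasp_force: 40.2
```

Request:
move_arm --rows '[[[0, 0.073, -0.095], 0, -1], [[0, 0.073, -0.095], 0, -1], [[0, 0.073, -0.095], 0, -1], [[0, 0.073, -0.095], 0, -1], [[0, 0.073, -0.095], 0, -1], [[0, 0.073, -0.095], 0, -1]]'

```text
t: 26.92
tool_pos: [0.5945, 0.0387, 0.1225]
eef_rot: [-179.9, -0.0, 95.4]
force: [-3.7, 0.3, -0.9]
finger_gap: 0.0186
grasp_force: 39.9
```

Request:
move_arm --rows '[[[0, 0.046, -0.111], 0, -1], [[0, 0.046, -0.111], 0, -1], [[0, 0.046, -0.111], 0, -1], [[0, 0.046, -0.111], 0, -1], [[0, 0.046, -0.111], 0, -1], [[0, 0.046, -0.111], 0, -1]]'

```text
t: 27.42
tool_pos: [0.6003, 0.0392, 0.1359]
eef_rot: [-180.0, -0.0, 95.4]
force: [-2.6, 0.9, -3.5]
finger_gap: 0.0188
grasp_force: 39.7
```

```bash
python3 - <<'E'
from fit import *
B=np.array([[.5375,.0331,.2048,6.2,.8,1],[.5243,.0318,.2004,4.3,.3,8.6],[.5105,.0304,.1911,-.7,.2,10.2],[.5004,.0294,.1785,-.5,.7,7],
[.4946,.0289,.1646,.4,-.2,4.9],[.4929,.0287,.15,.3,1.1,3.7],[.4949,.0289,.1357,3,-1.4,3.4],[.5005,.0295,.1225,2.6,-.9,4.7],[.5094,.0304,.1113,3.9,-1.9,5.5],
[.5207,.0315,.1027,4,-1.7,6.6],[.5338,.0328,.0974,1.3,-2.2,9.5],[.5473,.0341,.0956,-1,-2.3,12.2],[.5597,.0353,.097,-5.1,-1.1,12.8],[.5711,.0364,.1011,-5.4,-1.6,5.5],
[.5852,.0378,.1108,-5.5,-1,2.2],[.5945,.0387,.1225,-3.7,.3,-.9],[.6003,.0392,.1359,-2.6,.9,-3.5]])
def run(D,dr,n):
    u,z,fu,fz=red(D); c=circ(u,z); th=np.arctan2(u-c[0],z-c[1])
    T=-(fu*np.cos(th)-fz*np.sin(th))
    A=np.c_[dr,np.sin(th),np.cos(th)]; s=np.linalg.lstsq(A,T,rcond=None)[0]; e=T-A@s
    pk=np.degrees(np.arctan2(s[1],s[2]))%360
    print(n,c.round(4),s.round(2),"amp %.2f peak %.1f -> down at %.1f rms %.2f"%(np.hypot(*s[1:]),pk,pk-90,e.std())); return th,T,e
run(F,np.ones(24),"fwd"); th,T,e=run(B,-np.ones(17),"back")
print(np.c_[np.degrees(th)%360,T,e].round(1).tolist())
th,_,_=run(np.r_[F,B],np.r_[np.ones(24),-np.ones(17)],"both"); print("now",np.degrees(th[-1]))
E
```

```text
fwd [0.5483 0.1507 0.055 ] [ 4.29 -0.31 -3.25] amp 3.26 peak 185.5 -> down at 95.5 rms 0.53
back [0.5483 0.1507 0.055 ] [ 4.34 -0.62 -3.13] amp 3.19 peak 191.2 -> down at 101.2 rms 0.60
[[349.4, -6.3, 1.0], [334.8, -7.6, -0.6], [317.4, -6.4, -0.2], [300.4, -5.8, -0.4], [284.7, -4.8, -0.3], [269.3, -3.7, -0.0], [254.2, -2.5, 0.4], [239.2, -2.8, -0.5], [224.2, -1.2, 0.5], [209.4, 0.1, 1.4], [194.5, -1.3, -0.2], [180.3, -1.3, -0.1], [167.2, -2.2, -0.8], [154.5, -2.6, -0.8], [136.5, -2.5, -0.0], [120.8, -2.6, 0.6], [105.6, -4.0, 0.1]]
both [0.5483 0.1507 0.055 ] [ 4.3  -0.43 -3.17] amp 3.20 peak 187.7 -> down at 97.7 rms 0.57
now 105.5962786338726
```

Request:
move_arm --rows '[[[0, 0.019, -0.093], 0, -1], [[0, 0.019, -0.093], 0, -1], [[0, 0.019, -0.093], 0, -1], [[0, 0.019, -0.093], 0, -1], [[0, 0, 0], 0, -1], [[0, 0, 0], 0, -1], [[0, 0, 0], 0, -1], [[0, 0, 0], 0, -1]]'

```text
t: 28.08
tool_pos: [0.6019, 0.0394, 0.1437]
eef_rot: [180.0, 0.0, 95.4]
force: [-3.4, 0.9, 0.8]
finger_gap: 0.0183
grasp_force: 40.0
```

Request:
move_arm --rows '[[[0, 0, 0], 0, -1], [[0, 0, 0], 0, -1], [[0, 0, 0], 0, -1], [[0, 0, 0], 0, -1], [[0, 0, 0], 0, -1], [[0, 0, 0], 0, -1]]'

```text
t: 28.58
tool_pos: [0.6019, 0.0394, 0.1436]
eef_rot: [180.0, -0.0, 95.4]
force: [-4.1, 1.7, 3.2]
finger_gap: 0.0184
grasp_force: 40.3
```

```bash
python3 - <<'E'
from h import *
import cv2
s=bot.read_state(); p=s["tool_pos"]; g=np.radians(5.4)
print("theta",np.degrees(np.arctan2(p[0]*np.cos(g)+p[1]*np.sin(g)-.5483,p[2]-.1507)),np.abs(s["qd"]).max())
d=bot.snapshot("top"); e=bot.snapshot("side")
cv2.imwrite("pics/end.png",np.hstack([cv2.resize(d,(400,300)),cv2.resize(e,(400,300))])[:,:,::-1])
E
```

```text
theta 97.39885293734572 0.12269887997757736
```

View pics/end.png

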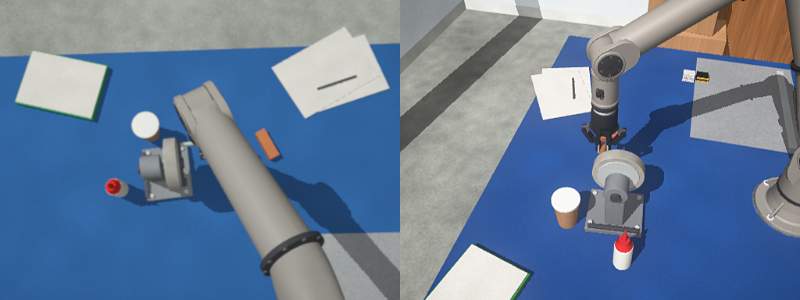

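The top view shows the cup (145,125), bottle (117,187) and stone (267,145) where they stood. The side view shows the handle still held, at (603,145). The wheel is at rest at 97.4°.

```bash
python3 -c "
from rig import bot
print(bot.close_job())"
```

```text
the job is handed in; nothing more can be done
None
```

I've handed the job in: after a full turn forward and most of a turn back, I stopped the crank at about 97°, where the pull puts the heavy side straight down (likely within about 5°), with the handle still gripped and at rest, and the bottle, cup and stone where they stood.

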